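# Load a grain cell and index it to the reader

## Robot

A 6-joint arm with a two-finger parallel gripper is mounted at the origin on the work surface. World frame = base frame: x ahead of the robot, y to its left, z up, the work surface at z = 0. Lengths are in mm, angles in rad, forces in N, time in s.
With the tool pointing down it reaches from about 350 to 775 mm from the base axis. Payload 7.3 kg.
Tool frame: the origin (TCP) lies midway between the tips of the shut fingers; the grasp point (between the pads) lies 19 mm behind it (bot.tcp_to_grasp is the distance from the TCP to the grasp point, in mm); z points along the fingers, y is the line along which they close (so a half turn about z gives the same grasp; the last joint's range is limited). The gripper opens to 92 mm and grips with 3 to 60 N. Pads are 19 mm wide; open, the fingers measure 130 mm over their backs; the gripper's body (75 mm by 190 mm) begins 47 mm behind the grasp point.
Start: joints at [-1.27, 0.342, 1.524, -0, 1.275, -0.146], TCP at [226.867, -473.473, 226.741] pointing down, gripper open.
Joint ranges: [-2.53, 2.53], [-0.77, 2.02], [0.04, 2.7], [-1, 4.14], [0.28, 2.66], [-3.11, 3.11]. Speed limits (rad/s): [2.57, 2.57, 3.14, 3.14, 3.14, 3.14].

## Interface

Orientations are given as [roll, pitch, yaw] about the fixed x, y, z axes, in that order (R = Rz(yaw) Ry(pitch) Rx(roll)).
In Python, from plant import bot, viewer gives the robot as it stands. The module is installed in compiled form; this text tells all that it offers.
- The arm moves only by the shell command python3 -m handwheel 'ROWS'. ROWS is text: rows parted by semicolons, each of 7 numbers parted by spaces: the shift along the tool's x, y, z scaled (see below), then the turn, a rotation vector about the tool's x, y, z scaled (see below), then the opening, from -1 (shut) to 1 (fully open), so that 0 is half open. In form: tx ty tz rx ry rz gripper; .... A call has 1 to 8 rows; each row is the pose to reach, as a shift and turn from the pose commanded when the call began, along the tool's axes at that moment, turning the shorter way round; what a row does not reach only later rows make up. The controller multiplies each number of a shift by 10 cm and each number of a turn by pi rad. A row lasts 1/12 s, in which the tool goes at most 41.7 mm and 7.16 degrees, less where a joint would pass 70% of its speed; a pose out of reach is approached as far as the arm can. A call with a number of a shift or a turn outside -1 to 1 is refused whole. A call with a gripper value outside its range is refused whole. The fingers move at their own pace and stop on an object; the grip force is fixed at half the most. Time passes only in rows, so rows that repeat a pose let the fingers close. It gives the time, the measured TCP pose, the force, the opening and the grip force at its end, in the units of the state.
- bot.get_obs(): the state, without advancing time (a new reading comes with each control period).
- viewer.capture(name): name is "side" or "top"; returns a dict with "frame" (420x560x3 uint8, red, green, blue), "fov_y" (degrees; the focal length in pixels is half the picture's height over the tangent of half this angle, whatever the lens; pixels are square), "cx", "cy" (the principal point, pixels), "dist_coeffs" ([k1, k2, p1, p2, k3] as OpenCV has them; the pictures are not rectified), "T" (4x4, takes a point from camera to world coordinates). Camera axes: x right, y down, z forward; pixel columns grow to the right and rows downward; lengths in mm; the calibration is good to about 2 mm. A picture is of the moment at which its call begins. There is no depth.
- bot.close_job(): hands the job in; it is judged then, once.
Trained networks look in a picture, given as the dict that the camera call returned (one of the last four; its "shot" number tells which), for a name from the list of things; names that differ only in an ending like _2 or _b are one class to them, and where a whole thing is asked for, a point or a joint stands for the part that bears it (a point fixed in the world has none). Each returns a list of dicts, best first, with "score" (0 to 1); they miss things now and then, are a little off and sometimes report something else, mostly with a low value. They report only what shows in the picture. A call takes as long as a camera call. They do not tell look-alikes from the thing itself.
- viewer.recognise(target, picture): "centre" ([column, row] in pixels, amid what is visible of it).
- viewer.cut_out(target, picture): "pixels" (420x560 bool, what is visible of it) and "centre" ([column, row] in pixels, amid what is visible of it).
The state is a dict: "time": time; "joint_positions": joint angles; "dq": joint speeds; "tau": joint torques, N m; "tool_pos": TCP position; "tcp_rot": TCP orientation; "contact_force": force on the tool from outside, world axes, zero at the start; "moment": the same for the moment, N m; "grip_width": finger opening in mm; "finger_force": force on a finger pad.
Only numpy, scipy, OpenCV 4.12 (cv2) and the standard library are available. Lean on these libraries where they do the work, as an engineer would, in place of code of your own. Each camera call takes 0.05 s, during which the arm holds its last target. There are 200 camera calls.

## Task

Take the blue-capped sample cell out of the rack and stand it fully home in the holder on the turning stage. Bring the holder round to face the reader (the post with the blue head) by pulling up the red sprung index knob, turning the stage with it and letting the pin drop fully into the hole of that station. Leave the white-capped cell in its slot, and the sieve, the brush and the jar where they are.

Things in the scene. Friction and masses are not known exactly. Their poses are not given: they have to be found in the camera images.
- cell_mid (a point): centre (half-way up) of the sample cell to be loaded: an upright aluminium block with amber windows on its broad faces and a blue cap, 26 mm (its x) by 60 mm (its y) by 50 mm high, about 110 g, symmetrical under a half turn. It starts in one of the two slots of the rack, its underside 6 mm above the table
- spare_mid (a point): centre of the other cell in the rack: same shape and size, white cap. To be left in its slot
- rack: grey rack fixed to the table, origin at its underside's centre; 95 (its x) x 50 (its y) x 62 mm high. Two slots 29 mm wide run through along its y at x = -25 and +25 mm, floor 6 mm up; their walls (outer 8, middle 21 mm thick) stand 6 mm over the cells' caps and cover their broad faces. The cells' narrow ends stick out 5 mm on both sides: grip a cell here by its narrow ends only
- stage: blue-grey round base plate of the stage, fixed, 290 mm across, 12 mm thick; origin on the turning axis at table level. Five brass-rimmed index holes (11 mm wide, for the 8 mm pin) lie 125 mm from the axis at 108, 144, 180, 216 and 252 degrees from the plate's own x axis. Station posts stand 170 mm from the axis at -72, -36, 36 and 72 degrees from its x axis
- holder (a point): centre of the holder's floor on the white disc (210 mm across, top 22 mm above table), 70 mm from the turning axis; x points outwards from the axis, y along the holder. A cell stands in it with its 60 mm length along y, between two end walls 56 mm high, 6 thick, 65 apart: so hold the cell by its broad faces here (fingers on the x sides, where only lips 8 mm high, 30 mm apart, stand)
- stage_disc (a joint): angle of the turning disc (rad), positive anticlockwise from above, 0 at the start with the holder along the base plate's x axis; stops at +-1.42. Stations are at +-0.628 and +-1.257. It turns stiffly (about 1 N at the knob), stays where it is left, and is locked while the pin is in a hole
- knob (a point): grip point of the red index knob, on an ear of the disc opposite the holder, 125 mm from the turning axis: upright, round, 26 mm across, 34 mm high, from 36 to 70 mm above the table when the pin is home (this point is then at 55 mm). It turns with the disc, not by itself. Under it are a thin stem, a boss 18 mm across up to 34 mm, and the ear's top at 22 mm
- index_pin (a joint): how far the index pin is pulled up (m): 0 fully home in a hole, at most 0.016. The pin is 10 mm deep in the hole; from 0.011 up the disc is free to turn. A spring pushes it down with about 3 N when home and 9 N at the top; let go between holes it rests on the plate at about 0.009
- reader_mid (a point): on the axis of the reader, 47 mm above the table: a fixed round steel post 29 mm thick and 76 mm high with a black band and a blue head; it stands at one of the four station posts' places, 170 mm from the turning axis
- post1: plain grey station post, 28 mm thick and 58 mm high; origin at its foot. Fixed
- post2: as post1
- post3: as post1
- mat_top (a point): centre of the top of a green mat fixed to the table, 110 by 110 mm, 3 mm thick: a free place to set a cell down and take it another way
- sieve_mid (a point): centre of a small round steel sieve, 100 mm across and 45 mm high, lying open side up on the table. To be left where it is
- brush: hand brush 140 mm long lying on the table along its x axis. To be left where it is
- jar_mid (a point): centre of a closed round grain jar, 48 mm across and 88 mm high, standing on the table. To be left where it is
Not all that is in view belongs to the job. Leave any green look-alike of the part that bears cell_mid alone.

How it is judged:
By the outcome, as a careful person would: the job done as asked, in the order asked, and still so for the second after the job is handed in, with the robot touching nothing.
It also fails if it takes over 72 s, if anything falls off the work surface, if the arm or the gripper's body presses on something with over 40 N, if the wrist force passes 120 N, or if a joint passes its speed limit or range.

## Working session

There is one attempt and no reset: what is moved stays moved. The work goes in short steps, Python scripts to look and compute and a shell command to move; the robot and the scene stay as the last step left them, time stands still between calls to the robot, and variables do not carry over. Pictures are saved under pics/ and viewed, at most 10 in all, crops included, and the job is handed in when it is done.

```bash
mkdir -p pics; cat > h.py <<'E'
import numpy as np, cv2
from plant import bot, viewer
def K(p):
    f=210/np.tan(np.radians(p["fov_y"])/2)
    return np.array([[f,0,p["cx"]],[0,f,p["cy"]],[0,0,1.]])
def ray(p,uv):
    q=cv2.undistortPoints(np.array([[uv]],float),K(p),np.array(p["dist_coeffs"],float))[0,0]
    T=np.array(p["T"]); return T[:3,3],T[:3,:3]@np.array([q[0],q[1],1.])
def at(p,uv,z):
    o,d=ray(p,uv); return o+d*(z-o[2])/d[2]
def proj(p,X):
    Ti=np.linalg.inv(np.array(p["T"])); X=np.atleast_2d(np.array(X,float))
    Xc=X@Ti[:3,:3].T+Ti[:3,3]
    return cv2.projectPoints(Xc,np.zeros(3),np.zeros(3),K(p),np.array(p["dist_coeffs"],float))[0][:,0]
def save(p,n): cv2.imwrite("pics/"+n,p["frame"][:,:,::-1])
def tri(p1,u1,p2,u2):
    (o1,d1),(o2,d2)=ray(p1,u1),ray(p2,u2)
    A=np.stack([d1,-d2],1); s=np.linalg.lstsq(A,o2-o1,rcond=None)[0]
    a,b=o1+s[0]*d1,o2+s[1]*d2
    return (a+b)/2,np.linalg.norm(a-b)
E
python3 - <<'E'
from h import *
np.set_printoptions(precision=1,suppress=True)
t=viewer.capture("top"); s=viewer.capture("side")
save(t,"top1.png");save(s,"side1.png")
print(np.array(t["T"])[:3,3],np.array(s["T"])[:3,3],t["fov_y"],s["fov_y"])
for n in ["cell_mid","spare_mid","rack","stage","holder","knob","reader_mid","post1","mat_top","sieve_mid","jar_mid","brush"]:
    print(n,[[(round(r["score"],2),np.round(r["centre"]).tolist()) for r in viewer.recognise(n,p)[:4]] for p in (t,s)])
E
```

```text
[ 488.8  -74.8 1023.3] [ 196.9 -770.9  741.4] 51.84028958383673 54.13293494039996
cell_mid [[(0.96, [473.0, 226.0]), (0.59, [422.0, 227.0]), (0.57, [467.0, 181.0])], [(0.89, [318.0, 326.0]), (0.86, [383.0, 350.0]), (0.71, [343.0, 380.0])]]
spare_mid [[(0.82, [423.0, 244.0])], []]
rack [[(0.79, [424.0, 233.0]), (0.2, [108.0, 242.0])], [(0.82, [306.0, 324.0])]]
stage [[], [(0.9, [279.0, 229.0])]]
holder [[(0.57, [273.0, 192.0])], [(0.68, [276.0, 221.0])]]
knob [[], [(0.68, [278.0, 227.0]), (0.67, [228.0, 218.0])]]
reader_mid [[(0.51, [206.0, 156.0])], [(0.52, [286.0, 178.0])]]
post1 [[(0.72, [347.0, 186.0]), (0.71, [327.0, 145.0]), (0.56, [248.0, 127.0]), (0.3, [260.0, 248.0])], [(0.62, [317.0, 259.0]), (0.58, [341.0, 234.0]), (0.53, [318.0, 189.0])]]
mat_top [[(0.82, [128.0, 177.0])], [(0.58, [254.0, 157.0])]]
sieve_mid [[(0.58, [106.0, 243.0])], []]
jar_mid [[(0.84, [353.0, 277.0])], [(0.77, [239.0, 281.0])]]
brush [[(0.72, [105.0, 243.0]), (0.62, [413.0, 153.0])], [(0.98, [380.0, 296.0]), (0.65, [319.0, 189.0]), (0.38, [279.0, 226.0])]]
```

View pics/top1.png

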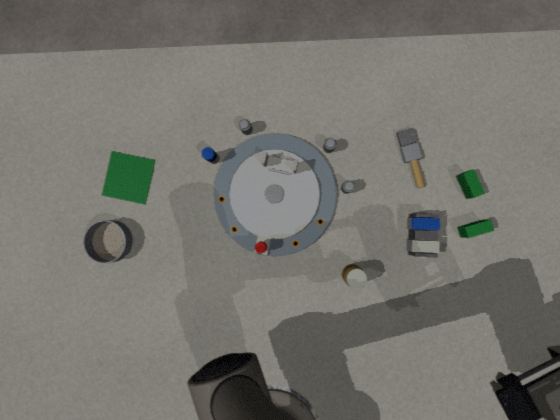

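View pics/side1.png

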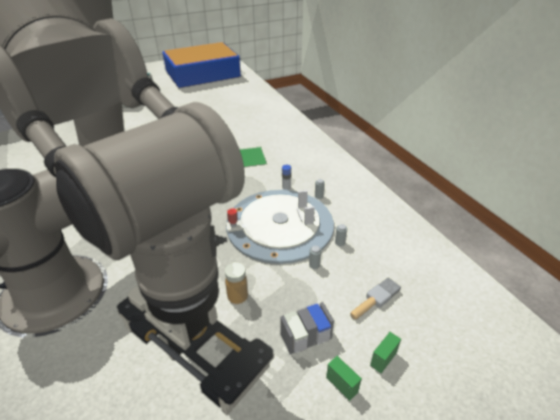

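Candidates in the top view are the blue cap in the rack (426,224), the white cap (426,246), and green look-alikes at (471,183) and (476,229). I choose the blue cap. The reader (blue head) is at (209,155), the knob at (261,247), and the holder at (281,163).

```bash
python3 - <<'E'
from h import *
from scipy.optimize import least_squares
np.set_printoptions(precision=1,suppress=True)
t=viewer.capture("top"); f=t["frame"]; hsv=cv2.cvtColor(f,cv2.COLOR_RGB2HSV)
cv2.imwrite("pics/crop1.png",np.hstack([cv2.resize(f[120:265,200:350],None,fx=2.7,fy=2.7,interpolation=cv2.INTER_CUBIC),cv2.resize(f[120:265,375:520],None,fx=2.7,fy=2.7,interpolation=cv2.INTER_CUBIC)])[:,:,::-1])
def blobs(m,mn=8):
    n,l,st,c=cv2.connectedComponentsWithStats(m.astype(np.uint8)); return [(c[i],st[i,4],l==i) for i in range(1,n) if st[i,4]>=mn]
H,S,V=[hsv[...,i].astype(int) for i in range(3)]
for nm,m in [("blue",(H>105)&(H<130)&(S>150)&(V>60)),("red",((H<6)|(H>172))&(S>150)&(V>80)),("green",(H>50)&(H<75)&(S>150)),("orange",(H>8)&(H<25)&(S>110)&(V>90))]:
    for c,a,mk in blobs(m):
        r=cv2.minAreaRect(np.argwhere(mk)[:,::-1].astype(np.float32)); print(nm,c,a,r[1],r[2])
        if nm=="blue" and a>150:
            b=cv2.boxPoints(r); P=np.array([at(t,q,56) for q in b])[:,:2]; print("cap",P.mean(0),at(t,c,56),np.diff(P,axis=0),np.linalg.norm(np.diff(P,axis=0),axis=1))
np.save("p.npy",f)
E
```

```text
blue [207.7 153.3] 113 (11.31370735168457, 10.60660171508789) 45.0
blue [425.4 223.4] 321 (27.435710906982422, 11.668061256408691) 3.012787342071533
cap [ 480.4 -356.5] [ 480.4 -356.5   56. ] [[ 25.7  -2.4]
 [ -5.  -59.8]
 [-25.6   2.5]] [25.8 60.  25.8]
red [260.2 247.1] 91 (9.899495124816895, 9.899494171142578) 45.0
green [128.4 177.1] 1849 (42.88362121582031, 43.861427307128906) 12.094758033752441
green [470.  183.8] 444 (25.86737060546875, 18.120288848876953) 66.80140686035156
green [475.6 228.3] 377 (12.16439437866211, 32.757659912109375) 73.3007583618164
orange [417.1 173.6] 161 (26.647947311401367, 6.868027210235596) 74.05460357666016
orange [221.5 198.9] 19 (5.656853675842285, 5.656853675842285) 45.0
orange [320.6 221.4] 18 (6.0, 6.0) 90.0
orange [234.1 229.1] 22 (5.656853675842285, 5.656853675842285) 45.0
orange [294.9 242.9] 18 (5.656853675842285, 5.656853675842285) 45.0
```

View pics/crop1.png

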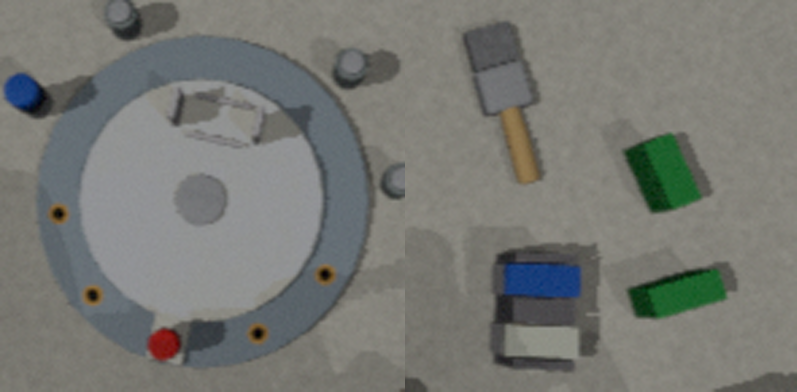

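The crop shows the blue cap in the far slot of the rack, the white cap in the near slot and the two green look-alikes outside. That confirms the choice. The holder's end walls lie along the disc's tangent at the top, with the pin at the 180° hole.

```bash
cat >> h.py <<'E'
def goto(x,y,z,yl=None,z_world_tool=True):
    """print shift (units) to TCP xyz and turn for tool y along angle yl (rad), from measured pose"""
    from scipy.spatial.transform import Rotation as R
    o=bot.get_obs(); r=np.array(o["tcp_rot"],float); Rm=R.from_euler("xyz",r).as_matrix() if r.size==3 else r
    d=Rm.T@(np.array([x,y,z])-np.array(o["tool_pos"]))/100
    print("shift",np.round(d,3),end=" ")
    if yl is not None:
        best=None
        for k in (0,np.pi):
            a=yl+k; yv=np.array([np.cos(a),np.sin(a),0]); zv=np.array([0,0,-1.])
            Rt=np.stack([np.cross(yv,zv),yv,zv],1); rv=R.from_matrix(Rm.T@Rt).as_rotvec()/np.pi
            if best is None or abs(rv[2])<abs(best[2]): best=rv
        print("turn",np.round(best,4),"deg",round(best[2]*180,1),"q6",round(o["joint_positions"][5],2),end="")
    print()
E
python3 - <<'E'
from h import *
from scipy.optimize import least_squares
np.set_printoptions(precision=2,suppress=True)
t=viewer.capture("top")
obs=[([125,108,12],[221.5,198.9]),([125,144,12],[234.1,229.1]),([125,216,12],[294.9,242.9]),([125,252,12],[320.6,221.4]),([125,180,70],[260.2,247.1]),([170,72,76],[207.7,153.3])]
obs=[(a,b) for a,b in obs]
def pts(p,sgn):
    return [[p[0]+a[0]*np.cos(sgn*np.radians(a[1])+p[2]),p[1]+a[0]*np.sin(sgn*np.radians(a[1])+p[2]),a[2]] for a,_ in obs]
c0=at(t,[275,194],12)
for sg in (1,-1):
  for th in (-.3,2.8):
    r=least_squares(lambda p:(proj(t,pts(p,sg))-np.array([b for _,b in obs])).ravel(),[c0[0],c0[1],th])
    print(sg,r.x,r.cost)
    if sg*th<0 and th>-1 : np.save("stage.npy",r.x); print(r.fun)
# mat, rest
print("mat",at(t,[128.4,177.1],3))
m=[x for x in viewer.cut_out("spare_mid",t)][:1]
print("jar",at(t,[358,278],88))
h=t["frame"]; S=cv2.cvtColor(h,cv2.COLOR_RGB2HSV)
w=np.zeros(h.shape[:2],bool); w[236:258,405:450]=True
w&=(S[...,1]<60)&(S[...,2]>120)
n,l,st,c=cv2.connectedComponentsWithStats(w.astype(np.uint8)); i=1+np.argmax(st[1:,4])
rr=cv2.minAreaRect(np.argwhere(l==i)[:,::-1].astype(np.float32)); P=np.array([at(t,q,56)[:2] for q in cv2.boxPoints(rr)])
print("white",P.mean(0),np.diff(P,axis=0))
o=bot.get_obs();print(o["tcp_rot"],o["contact_force"],o["grip_width"],o["time"])
goto(480.4,-356.5,140,np.radians(85.2))
E
```

```text
1 [559.22 -21.83  -0.26] 0.3822705952144356
[ 0.14 -0.11  0.16 -0.11  0.41  0.26 -0.34 -0.02  0.02  0.31 -0.37 -0.34]
1 [559.22 -21.83  -0.26] 0.38227059521444984
-1 [456.53  55.62   2.11] 5461.027794454731
-1 [456.53  55.62   2.11] 5461.027793746801
[  8.15 -11.61  28.15 -39.9    1.    -0.79 -36.83  51.67  26.77 -37.85
 -27.42  37.51]
mat [611.68 328.75   3.  ]
jar [ 368.39 -199.6    88.  ]
white [ 427.31 -357.57] [[ 28.57  -1.23]
 [ -1.7  -61.07]
 [-28.51   1.31]]
[3.14 0.   0.45] [-0.51  0.59 -0.54] 91.86415514091979 1.45
shift [2.79 0.04 0.87] turn [0.   0.   0.17] deg 30.4 q6 -0.15
```

```bash
python3 -m handwheel '0.4 0 0 0 0 0 1; 0.8 0 0 0 0 0 1; 1 0 0 0 0 0 1' | tail -3
python3 -m handwheel '0.4 0 0 0 0 0 1; 0.8 0 0 0 0 0 1; 1 0 0 0 0 0 1'|tail -3
python3 -m handwheel '0.4 0.02 0.3 0 0 0.04 1; 0.79 0.04 0.6 0 0 0.08 1; 0.79 0.04 0.8 0 0 0.12 1; 0.79 0.04 0.87 0 0 0.155 1;0.79 0.04 0.87 0 0 0.155 1; 0.79 0.04 0.87 0 0 0.155 1'|tail -3
python3 - <<'E'
from h import *
np.set_printoptions(precision=2,suppress=True)
t=viewer.capture("top");s=viewer.capture("side")
o=bot.get_obs();print(o["tool_pos"],o["tcp_rot"],o["time"])
goto(480.4,-356.5,140,np.radians(86.5))
cv2.imwrite("pics/c2.png",np.hstack([cv2.resize(t["frame"][150:290,360:500],None,fx=2.8,fy=2.8),cv2.resize(s["frame"][260:400,250:390],None,fx=2.8,fy=2.8)])[:,:,::-1])
ref=np.load("p.npy"); hs=cv2.cvtColor(ref,cv2.COLOR_RGB2HSV); m=(hs[...,0]>105)&(hs[...,0]<130)&(hs[...,1]>150)&(hs[...,2]>60); m[:200]=0
pt=np.array([at(t,q,56)[:2] for q in np.argwhere(m)[:,::-1]]); u,sv,v=np.linalg.svd(pt-pt.mean(0)); print("pca angle",np.degrees(np.arctan2(v[0,1],v[0,0])))
r=viewer.cut_out("rack",{**s})
c=np.array([480.4,-356.5])
for a in (85,87,89):
    e=np.array([np.cos(np.radians(a)),np.sin(np.radians(a))]);print(a,proj(s,[[*(c+30*e),50],[*(c-30*e),50]]).ravel())
m=cv2.cvtColor(s["frame"],cv2.COLOR_RGB2HSV); m=(m[...,0]>105)&(m[...,0]<130)&(m[...,1]>150)&(m[...,2]>60); m[:280]=0
print("side blue",np.argwhere(m)[:,::-1].mean(0),m.sum(),proj(s,[480.4,-356.5,56]))
E
```

```text
contact_force: [0.2, -0.5, 0.2]
grip_width: 91.7
finger_force: 0.0
contact_force: [-0.7, 0.3, -0.1]
grip_width: 91.8
finger_force: 0.0
contact_force: [0.4, -0.3, 0.7]
grip_width: 91.6
finger_force: 0.0
[ 480.37 -357.42  141.11] [ 3.14 -0.   -0.04] 2.55
shift [-0.   -0.01  0.01] turn [ 0.   -0.    0.01] deg 1.3 q6 0.84
pca angle -94.08703822215705
85 [311.17 305.61 323.92 329.  ]
87 [310.71 305.77 324.4  328.82]
89 [310.26 305.94 324.87 328.63]
side blue [315.55 312.25] 123 [[317.54 315.18]]
```

View pics/c2.png

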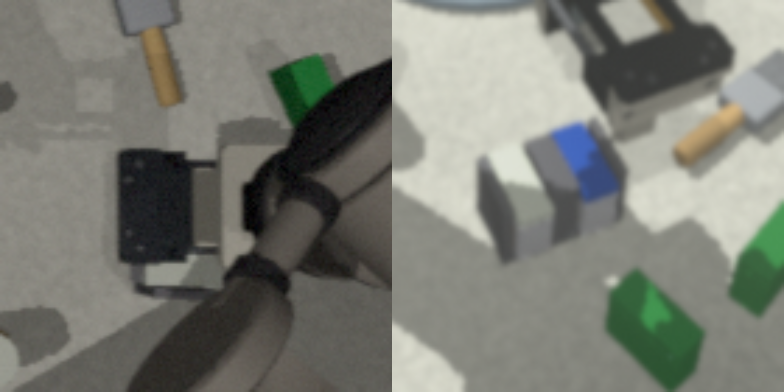

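The crop shows the gripper centred over the rack, with the nearest green block beyond its right finger. I narrow the opening a little and descend.

```bash
python3 -m handwheel '0 0 0.3 0 0 0.01 0.68; 0 -0.01 0.6 0 0 0.01 0.68; 0 -0.01 0.7 0 0 0.01 0.68; 0 -0.01 0.75 0 0 0.01 0.68;0 -0.01 0.75 0 0 0.01 0.68'
python3 -m handwheel '0 0 0.2 0 0 0 0.68; 0 0 0.4 0 0 0 0.68; 0 0 0.52 0 0 0 0.68; 0 0 0.52 0 0 0 0.68'
python3 -m handwheel '0 0 0 0 0 0 -1; 0 0 0 0 0 0 -1; 0 0 0 0 0 0 -1; 0 0 0 0 0 0 -1; 0 0 0 0 0 0 -1; 0 0 0 0 0 0 -1'
```

```text
time: 3.02
tool_pos: [480.1, -355.9, 64.9]
tcp_rot: [-3.141, 0.0, -0.071]
contact_force: [0.2, 0.5, 0.0]
grip_width: 77.4
finger_force: 0.0
time: 3.35
tool_pos: [479.6, -355.1, 11.7]
tcp_rot: [-3.14, 0.002, -0.071]
contact_force: [-1.2, 0.3, 0.3]
grip_width: 77.1
finger_force: 0.0
time: 3.85
tool_pos: [481.0, -356.5, 14.3]
tcp_rot: [3.139, -0.002, -0.072]
contact_force: [-0.3, 0.7, 6.4]
grip_width: 60.0
finger_force: 30.0
```

```bash
python3 -m handwheel '0 0 -0.1 0 0 0 -1; 0 0 -0.4 0 0 0 -1; 0 0 -0.7 0 0 0 -1; 0 0 -1 0 0 0 -1;0 0 -1 0 0 0 -1'
python3 -m handwheel '0 -0.1 -0.3 0 0 0 -1; 0.06 -0.4 -0.5 0 0 0 -1; 0.12 -0.8 -0.5 0 0 0 -1; 0.12 -1 -0.5 0 0 0 -1'|grep -E "pos|width|force"
for i in 1; do python3 -m handwheel '0.06 -0.4 0 0 0 0 -1; 0.12 -0.8 0 0 0 0 -1; 0.12 -1 0 0 0 0 -1'; done|grep -E "pos|width|force"
python3 -m handwheel '0.06 -0.4 0 0 0 0 -1; 0.12 -0.8 0 0 0 0 -1; 0.12 -1 0 0 0 0 -1'|grep -E "pos|width"
python3 -m handwheel '0.06 -0.4 0 0 0 0 -1; 0.12 -0.8 0 0 0 0 -1; 0.12 -1 0 0 0 0 -1'|grep -E "pos|width"
python3 -m handwheel '0.06 -0.4 0 0 0 0 -1; 0.12 -0.8 0 0 0 0 -1; 0.12 -1 0 0 0 0 -1'|grep -E "pos|width"
python3 -m handwheel '0.06 -0.4 0 0 0 0 -1; 0.12 -0.8 0 0 0 0 -1; 0.12 -1 0 0 0 0 -1'|grep -E "pos|width"
python3 -m handwheel '0.05 -0.4 0 0 0 0 -1; 0.1 -0.8 0 0 0 0 -1; 0.1 -0.92 0 0 0 0 -1; 0.1 -0.92 0 0 0 0 -1; 0.1 -0.92 0 0 0 0 -1'
python3 - <<'E'
from h import *
np.set_printoptions(precision=2,suppress=True)
t=viewer.capture("top");s=viewer.capture("side")
goto(611.7,328.7,11)
o=bot.get_obs();print(o["grip_width"],o["joint_positions"][5])
cv2.imwrite("pics/c3.png",np.hstack([cv2.resize(t["frame"][120:260,60:200],None,fx=2.8,fy=2.8),cv2.resize(s["frame"][80:220,200:340],None,fx=2.8,fy=2.8)])[:,:,::-1])
E
```

```text
time: 4.27
tool_pos: [482.7, -357.6, 119.7]
tcp_rot: [3.135, -0.008, -0.071]
contact_force: [1.2, -0.5, -0.5]
grip_width: 59.8
finger_force: 30.0
tool_pos: [500.3, -253.7, 164.2]
contact_force: [-0.1, 1.2, -1.5]
grip_width: 59.8
finger_force: 30.0
tool_pos: [518.6, -153.7, 162.7]
contact_force: [0.4, -0.9, -1.2]
grip_width: 59.7
finger_force: 30.0
tool_pos: [537.8, -54.9, 162.7]
grip_width: 59.8
tool_pos: [556.9, 44.0, 162.7]
grip_width: 60.0
tool_pos: [576.0, 143.0, 162.6]
grip_width: 59.5
tool_pos: [594.9, 242.0, 162.4]
grip_width: 59.7
time: 6.27
tool_pos: [610.8, 329.0, 161.9]
tcp_rot: [3.14, 0.001, -0.07]
contact_force: [-0.2, -0.8, -0.7]
grip_width: 60.0
finger_force: 30.0
shift [ 0.   -0.01  1.51] 
60.08605525726963 2.0250220831163563
```

View pics/c3.png

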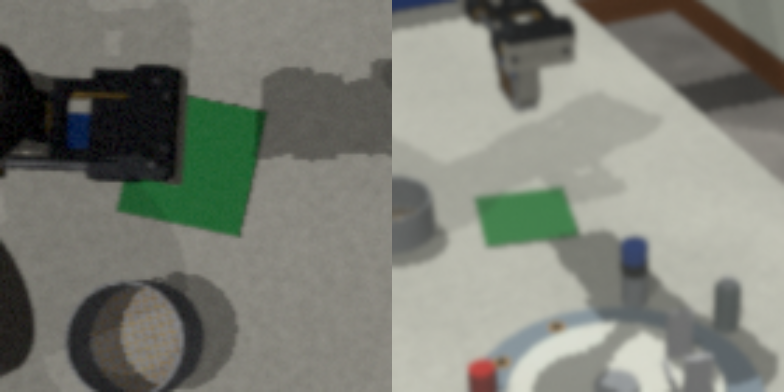

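The crops show the cell (blue cap between the fingers) hanging over the mat, still gripped. Next I set it down and regrip it a quarter turn round.

```bash
python3 -m handwheel '0 0 0.3 0 0 0 -1; 0 0 0.6 0 0 0 -1; 0 0 0.9 0 0 0 -1; 0 0 1 0 0 0 -1; 0 0 1 0 0 0 -1'|grep -E "pos|force"
python3 -m handwheel '0 0 0.2 0 0 0 -1; 0 0 0.4 0 0 0 -1; 0 0 0.48 0 0 0 -1; 0 0 0.52 0 0 0 -1; 0 0 0.52 0 0 0 -1; 0 0 0.52 0 0 0 -1'|grep -E "pos|force"
python3 -m handwheel '0 0 0 0 0 0 0.4; 0 0 0 0 0 0 0.7;0 0 0 0 0 0 0.7; 0 0 0 0 0 0 0.7'
python3 -m handwheel '0 0 -0.2 0 0 0 0.7; 0 0 -0.5 0 0 0 0.7; 0 0 -0.8 0 0 0 0.7; 0 0 -0.8 0 0 -0.04 0.7; 0 0 -0.8 0 0 -0.08 0.7;0 0 -0.8 0 0 -0.12 0.7; 0 0 -0.8 0 0 -0.14 0.7; 0 0 -0.8 0 0 -0.14 0.7'|grep -E "pos|rot|force"
python3 -m handwheel '0 0 0 0 0 -0.04 0.3; 0 0 0 0 0 -0.08 0.3; 0 0 0 0 0 -0.12 0.3; 0 0 0 0 0 -0.16 0.3; 0 0 0 0 0 -0.2 0.3; 0 0 0 0 0 -0.24 0.3'|grep -E "pos|rot|force"
python3 -m handwheel '0 0 0 0 0 -0.04 0.3; 0 0 0 0 0 -0.08 0.3; 0 0 0 0 0 -0.12 0.3;0 0 0 0 0 -0.12 0.3'|grep -E "pos|rot|force"
python3 - <<'E'
from h import *
np.set_printoptions(precision=2,suppress=True)
t=viewer.capture("top");s=viewer.capture("side")
goto(611.7,328.7,16,np.radians(-4.1))
o=bot.get_obs();print(o["grip_width"],o["joint_positions"][5],o["time"])
cv2.imwrite("pics/c4.png",np.hstack([cv2.resize(t["frame"][120:260,60:200],None,fx=2.8,fy=2.8),cv2.resize(s["frame"][80:220,200:340],None,fx=2.8,fy=2.8)])[:,:,::-1])
m=cv2.cvtColor(s["frame"],cv2.COLOR_RGB2HSV); m=(m[...,0]>105)&(m[...,0]<130)&(m[...,1]>150)&(m[...,2]>60); m[175:]=0;m[:110]=0;m[:,:235]=0
print("side blue",np.argwhere(m)[:,::-1].mean(0),m.sum(),proj(s,[611.7,328.7,53]))
E
```

```text
tool_pos: [609.9, 326.5, 59.6]
contact_force: [0.2, -0.5, 0.1]
finger_force: 30.0
tool_pos: [612.7, 329.0, 12.6]
contact_force: [0.7, 0.0, -1.8]
finger_force: 30.0
time: 7.62
tool_pos: [611.8, 329.0, 11.2]
tcp_rot: [-3.141, -0.001, -0.072]
contact_force: [-0.4, 0.3, -0.0]
grip_width: 76.8
finger_force: 0.0
tool_pos: [611.5, 328.9, 90.9]
tcp_rot: [3.142, -0.0, 0.371]
contact_force: [0.7, -0.7, 0.3]
finger_force: 0.0
tool_pos: [611.6, 328.8, 90.7]
tcp_rot: [3.142, 0.0, 1.122]
contact_force: [-0.2, -0.3, -1.6]
finger_force: 0.0
tool_pos: [611.5, 328.8, 90.7]
tcp_rot: [3.142, 0.0, 1.498]
contact_force: [-0.8, -1.1, -0.4]
finger_force: 0.0
shift [-0.    0.    0.75] turn [ 0.  0. -0.] deg -0.5 q6 0.46
59.93128881192226 0.4640801955590686 9.2167
side blue [246.88 144.24] 41 [[246.49 143.38]]
```

View pics/c4.png

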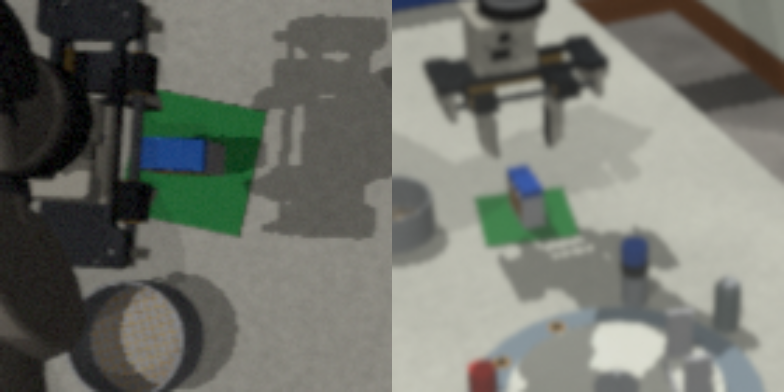

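The cell stands on the mat with the fingers on either side of its broad faces.

```bash
python3 -m handwheel '0 0 0.2 0 0 0 0.3; 0 0 0.4 0 0 0 0.3; 0 0 0.6 0 0 0 0.3; 0 0 0.75 0 0 0 0.3; 0 0 0.75 0 0 0 0.3; 0 0 0.75 0 0 0 0.3'|grep -E "pos|force"
python3 -m handwheel '0 0 0 0 0 0 -1; 0 0 0 0 0 0 -1; 0 0 0 0 0 0 -1; 0 0 0 0 0 0 -1; 0 0 0 0 0 0 -1; 0 0 0 0 0 0 -1'
python3 -m handwheel '0 0 -0.1 0 0 0 -1; 0 0 -0.3 0 0 0 -1; 0 0 -0.6 0 0 0 -1; 0 0 -0.9 0 0 0 -1; 0 0 -1 0 0 0 -1; 0 0 -1 0 0 0 -1'
python3 -m handwheel '-0.2 0.02 -0.3 0 0 0 -1; -0.6 0.06 -0.4 0 0 0 -1; -0.91 0.1 -0.4 0 0 0 -1;-0.91 0.1 -0.4 0 0 0 -1; -0.91 0.1 -0.4 0 0 0 -1'|grep -E "pos|force"
python3 - <<'E'
from h import *
np.set_printoptions(precision=2,suppress=True)
t=viewer.capture("top");s=viewer.capture("side")
x,y,th=np.load("stage.npy") if 0 else (559.22,-21.83,-0.26)
cv2.imwrite("pics/c5.png",np.hstack([cv2.resize(t["frame"][120:220,225:335],None,fx=3.6,fy=3.6,interpolation=cv2.INTER_CUBIC),cv2.resize(s["frame"][170:270,250:360],None,fx=3.6,fy=3.6,interpolation=cv2.INTER_CUBIC)])[:,:,::-1])
from scipy.optimize import least_squares
obs=[([125,108,12],[221.5,198.9]),([125,144,12],[234.1,229.1]),([125,216,12],[294.9,242.9]),([125,252,12],[320.6,221.4]),([125,180,70],[260.2,247.1]),([170,72,76],[207.7,153.3])]
def pts(p,ob): return [[p[0]+a[0]*np.cos(np.radians(a[1])+p[2]),p[1]+a[0]*np.sin(np.radians(a[1])+p[2]),a[2]] for a,_ in ob]
for ob in (obs,obs[:4]):
    r=least_squares(lambda p:(proj(t,pts(p,ob))-np.array([b for _,b in ob])).ravel(),[x,y,th]); print(r.x)
x,y,th=p=r.x=least_squares(lambda p:(proj(t,pts(p,obs))-np.array([b for _,b in obs])).ravel(),[x,y,th]).x; np.save("stage.npy",p)
e=np.array([np.cos(th),np.sin(th)]);n=np.array([-e[1],e[0]]);c=p[:2]+70*e; print("holder",c)
# predicted end-wall tops (centre lines) in both views
for sg in (1,-1):
    for z in (78,22):
        q=[*(c+sg*35.5*n),z]; print(sg,z,proj(t,q),proj(s,q))
goto(*c,100,th)
# side-view check of holes
sh=cv2.cvtColor(s["frame"],cv2.COLOR_RGB2HSV)
m=(sh[...,0]>8)&(sh[...,0]<25)&(sh[...,1]>110)&(sh[...,2]>70); m[:185]=0;m[265:]=0;m[:,:220]=0
k,l,st,cc=cv2.connectedComponentsWithStats(m.astype(np.uint8)); print(cc[1:][st[1:,4]>5]); print(proj(s,pts(p,obs)))
E
```

```text
tool_pos: [611.1, 328.7, 15.1]
contact_force: [-0.3, 0.2, 0.1]
finger_force: 0.0
time: 10.22
tool_pos: [611.8, 328.9, 16.2]
tcp_rot: [3.141, -0.0, 1.495]
contact_force: [0.1, 0.7, 0.7]
grip_width: 25.8
finger_force: 30.0
time: 10.72
tool_pos: [613.3, 329.6, 119.9]
tcp_rot: [3.135, -0.003, 1.495]
contact_force: [1.1, 0.4, -0.7]
grip_width: 26.1
finger_force: 30.0
tool_pos: [614.1, 235.4, 154.1]
contact_force: [-0.2, -0.1, -1.6]
finger_force: 30.0
[559.22 -21.83  -0.26]
[559.26 -21.55  -0.25]
holder [626.96 -39.49]
1 78 [[264.22 157.52]] [[302.25 190.57]]
1 22 [[266.08 161.17]] [[301.64 206.75]]
-1 78 [[295.61 164.54]] [[308.94 206.97]]
-1 22 [[295.74 167.81]] [[308.08 223.4 ]]
shift [-2.75  0.34  0.54] turn [-0.    0.    0.06] deg 10.3 q6 0.33
[[499.71 226.44]]
[[258.17 196.45]
 [238.58 209.05]
 [245.82 245.46]
 [273.63 254.51]
 [231.25 210.69]
 [285.96 166.28]]
```

View pics/c5.png

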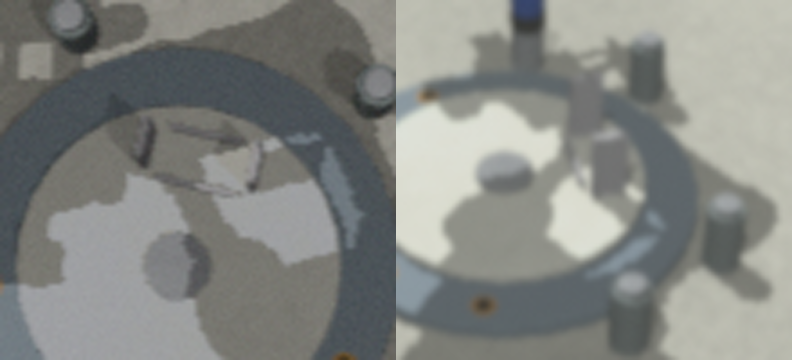

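In the crops the holder walls lie at top (265,159) and (296,166), and side (303,198) and (309,214). These match the predicted walls to within 1 px.

```bash
python3 -m handwheel '-0.4 0.05 0 0 0 0 -1; -0.8 0.1 0 0 0 0 -1; -0.92 0.11 0 0 0 0 -1'|grep -E "pos"
python3 -m handwheel '-0.4 0.05 0 0 0 0 -1; -0.8 0.1 0 0 0 0 -1; -0.92 0.11 0 0 0 0 -1'|grep -E "pos"
python3 -m handwheel '-0.4 0.05 0 0 0 0.03 -1; -0.8 0.1 0 0 0 0.057 -1; -0.91 0.11 0.2 0 0 0.057 -1; -0.91 0.11 0.4 0 0 0.057 -1; -0.91 0.11 0.4 0 0 0.057 -1; -0.91 0.11 0.4 0 0 0.057 -1'
python3 - <<'E'
from h import *
np.set_printoptions(precision=2,suppress=True)
for i in range(3):
    s=viewer.capture("side"); print(bot.get_obs()["tool_pos"]); goto(627.5,-39.8,35,np.load("stage.npy")[2])
m=cv2.cvtColor(s["frame"],cv2.COLOR_RGB2HSV)
print(np.load("stage.npy"))
cv2.imwrite("pics/c6.png",cv2.resize(s["frame"][130:270,230:380],None,fx=4,fy=4,interpolation=cv2.INTER_CUBIC)[:,:,::-1])
E
```

```text
tool_pos: [618.5, 141.7, 154.4]
tool_pos: [622.8, 48.5, 154.7]
time: 12.23
tool_pos: [626.0, -38.1, 114.2]
tcp_rot: [-3.138, -0.0, 1.317]
contact_force: [0.9, 0.4, -2.0]
grip_width: 25.8
finger_force: 30.0
[626.95 -38.03 115.61]
shift [-0.02  0.01  0.81] turn [-0. -0.  0.] deg 0.1 q6 0.07
[627.47 -38.07 116.46]
shift [-0.02  0.    0.81] turn [ 0. -0.  0.] deg 0.1 q6 0.07
[627.61 -38.16 116.84]
shift [-0.02  0.    0.82] turn [ 0. -0.  0.] deg 0.1 q6 0.07
[559.22 -21.83  -0.26]
```

View pics/c6.png

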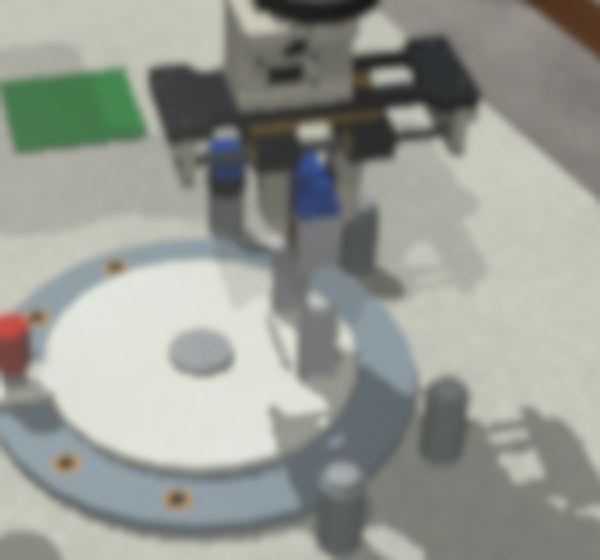

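```bash
python3 -m handwheel '-0.018 0 0.1 0 0 0 -1; -0.018 0 0.25 0 0 0 -1; -0.018 0 0.4 0 0 0 -1; -0.018 0 0.5 0 0 0 -1; -0.018 0 0.55 0 0 0 -1; -0.018 0 0.55 0 0 0 -1; -0.018 0 0.55 0 0 0 -1'
python3 -m handwheel '0 0 0.04 0 0 0 -1; 0 0 0.08 0 0 0 -1; 0 0 0.12 0 0 0 -1; 0 0 0.16 0 0 0 -1; 0 0 0.16 0 0 0 -1; 0 0 0.16 0 0 0 -1'
```

```text
time: 12.97
tool_pos: [626.6, -41.1, 61.0]
tcp_rot: [3.141, 0.0, 1.316]
contact_force: [-0.1, -0.7, -0.2]
grip_width: 25.5
finger_force: 30.0
time: 13.47
tool_pos: [626.1, -41.1, 44.4]
tcp_rot: [-3.141, 0.0, 1.316]
contact_force: [-0.2, 0.6, -1.0]
grip_width: 26.3
finger_force: 30.0
```

```bash
python3 -m handwheel '0.005 0 0.02 0 0 0 -1; 0.01 0.01 0.04 0 0 0 -1; 0.01 0.01 0.05 0 0 0 -1; 0.01 0.01 0.05 0 0 0 -1; 0.01 0.01 0.05 0 0 0 -1'
python3 -m handwheel '0 0 0.02 0 0 0 -1; 0 0 0.04 0 0 0 -1; 0 0 0.04 0 0 0 -1; 0 0 0.04 0 0 0 -1; 0 0 0.04 0 0 0 -1'
```

```text
time: 13.88
tool_pos: [627.5, -40.4, 39.6]
tcp_rot: [-3.142, 0.0, 1.316]
contact_force: [-0.5, 1.3, -1.0]
grip_width: 25.7
finger_force: 30.0
time: 14.3
tool_pos: [627.5, -40.4, 35.7]
tcp_rot: [3.142, 0.0, 1.316]
contact_force: [-1.1, -1.2, -0.6]
grip_width: 25.7
finger_force: 30.0
```

```bash
python3 -m handwheel '0 0 0.01 0 0 0 -1; 0 0 0.015 0 0 0 -1; 0 0 0.015 0 0 0 -1; 0 0 0.015 0 0 0 -1'|grep -E "pos|force"
python3 -m handwheel '0 0 0.01 0 0 0 -1; 0 0 0.015 0 0 0 -1; 0 0 0.015 0 0 0 -1; 0 0 0.015 0 0 0 -1'|grep -E "pos|force"
```

```text
tool_pos: [627.7, -40.4, 35.1]
contact_force: [-1.6, 0.5, 4.9]
finger_force: 30.0
tool_pos: [627.8, -40.4, 35.1]
contact_force: [-6.1, 0.3, 15.4]
finger_force: 30.0
```

The cell is home: contact at 35.1 mm, as expected, rising to 15 N. I release it, rise and look.

```bash
python3 -m handwheel '0 0 -0.02 0 0 0 -0.2; 0 0 -0.02 0 0 0 -0.1; 0 0 -0.02 0 0 0 0; 0 0 -0.02 0 0 0 0; 0 0 -0.02 0 0 0 0'|grep -E "pos|width|force"
python3 -m handwheel '0 0 -0.1 0 0 0 0; 0 0 -0.3 0 0 0 0; 0 0 -0.6 0 0 0 0; 0 0 -0.9 0 0 0 0; 0 0 -1 0 0 0 0'|grep -E "pos|force"
python3 -m handwheel '0 -0.4 0 0 0 0 0.2; 0 -0.8 0 0 0 0 0.3; 0 -1 0 0 0 0 0.3'|grep -E "pos|force"
python3 -m handwheel '0 -0.4 0 0 0 0 0.3; 0 -0.8 0 0 0 0 0.3; 0 -0.95 0 0 0 0 0.3; 0 -0.95 0 0 0 0 0.3; 0 -0.95 0 0 0 0 0.3'
python3 - <<'E'
from h import *
np.set_printoptions(precision=2,suppress=True)
x,y,th=np.load("stage.npy")
s=viewer.capture("side");t=viewer.capture("top")
k=[x-125*np.cos(th),y-125*np.sin(th)];print("knob",k,th)
goto(*k,39,th)
print(proj(s,[*k,70]))
sh=cv2.cvtColor(s["frame"],cv2.COLOR_RGB2HSV); m=((sh[...,0]<6)|(sh[...,0]>172))&(sh[...,1]>130); m[:180]=0;m[260:]=0;m[:,:200]=0;m[:,300:]=0
print("red side",np.argwhere(m)[:,::-1].mean(0),m.sum(),proj(s,[*k,53]))
cv2.imwrite("pics/c7.png",np.hstack([cv2.resize(s["frame"][130:270,200:350],None,fx=2.6,fy=2.6,interpolation=cv2.INTER_CUBIC),cv2.resize(t["frame"][120:260,200:350],None,fx=2.6,fy=2.6,interpolation=cv2.INTER_CUBIC)])[:,:,::-1])
E
```

```text
tool_pos: [627.4, -40.4, 34.3]
contact_force: [0.2, -0.2, 0.8]
grip_width: 45.7
finger_force: 0.0
tool_pos: [629.7, -40.7, 140.1]
contact_force: [1.6, 1.3, 1.3]
finger_force: 0.0
tool_pos: [526.6, -14.1, 134.3]
contact_force: [-0.2, -0.4, -0.7]
finger_force: 0.0
time: 16.47
tool_pos: [439.2, 8.7, 135.3]
tcp_rot: [3.14, -0.0, 1.317]
contact_force: [-0.1, -0.0, 0.3]
grip_width: 59.8
finger_force: 0.0
knob [np.float64(438.2671151728312), np.float64(9.706551088903318)] -0.2550650427623961
shift [ 0.01 -0.03  0.96] turn [ 0. -0.  0.] deg 0.0 q6 0.1
[[231.25 210.69]]
red side [231.64 211.89] 44 [[231.78 215.76]]
```

View pics/c7.png

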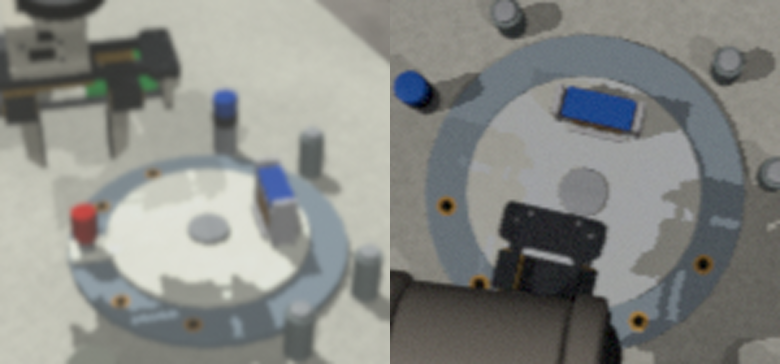

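The cell stands between the holder walls, and the gripper is above the knob. I descend and grip the knob.

```bash
python3 -m handwheel '0.01 0 0.3 0 0 0 0.3; 0.01 0 0.55 0 0 0 0.3; 0.01 0 0.75 0 0 0 0.3; 0.01 0 0.9 0 0 0 0.3; 0.01 0 0.95 0 0 0 0.3; 0.01 0 0.95 0 0 0 0.3; 0.01 0 0.95 0 0 0 0.3'
python3 -m handwheel '0 0 0 0 0 0 -1; 0 0 0 0 0 0 -1; 0 0 0 0 0 0 -1; 0 0 0 0 0 0 -1; 0 0 0 0 0 0 -1; 0 0 0 0 0 0 -1; 0 0 0 0 0 0 -1'
```

```text
time: 17.15
tool_pos: [440.0, 9.4, 39.8]
tcp_rot: [3.141, 0.0, 1.316]
contact_force: [0.1, 1.1, -0.2]
grip_width: 59.6
finger_force: 0.0
time: 17.73
tool_pos: [438.7, 9.8, 40.0]
tcp_rot: [-3.141, 0.0, 1.316]
contact_force: [-3.1, 0.7, 5.9]
grip_width: 25.6
finger_force: 30.0
```

```bash
python3 -m handwheel '0 0 -0.04 0 0 0 -1; 0 0 -0.08 0 0 0 -1; 0 0 -0.12 0 0 0 -1; 0 0 -0.14 0 0 0 -1; 0 0 -0.14 0 0 0 -1; 0 0 -0.14 0 0 0 -1'
python3 -m handwheel '-0.131 0.007 0 0 0 -0.0333 -1; -0.26 0.027 0 0 0 -0.0667 -1; -0.386 0.061 0 0 0 -0.1 -1; -0.508 0.108 0 0 0 -0.1333 -1; -0.508 0.108 0 0 0 -0.1333 -1; -0.508 0.108 0 0 0 -0.1333 -1'
python3 - <<'E'
from h import *
x,y,th=np.load("stage.npy");a=th+np.radians(24)
goto(x-125*np.cos(a),y-125*np.sin(a),54,a)
E
```

```text
time: 18.23
tool_pos: [438.7, 9.8, 53.5]
tcp_rot: [-3.141, 0.0, 1.316]
contact_force: [0.6, 0.6, -8.8]
grip_width: 25.3
finger_force: 30.0
time: 18.73
tool_pos: [436.1, -42.5, 53.3]
tcp_rot: [-3.14, -0.0, 1.732]
contact_force: [-1.5, 1.2, -7.6]
grip_width: 25.6
finger_force: 30.0
shift [ 0.003 -0.002 -0.007] turn [-0.0004 -0.0001 -0.0009] deg -0.2 q6 -0.43
```

Lift force is -8 N as expected, and the knob is following the arc.

```bash
python3 -m handwheel '-0.131 0.007 0 0 0 -0.0333 -1; -0.26 0.027 0 0 0 -0.0667 -1; -0.386 0.061 0 0 0 -0.1 -1; -0.508 0.108 0 0 0 -0.1333 -1; -0.508 0.108 0 0 0 -0.1333 -1; -0.508 0.108 0 0 0 -0.1333 -1'|grep -E "pos|force|width"
python3 -m handwheel '-0.131 0.007 0 0 0 -0.0333 -1; -0.26 0.027 0 0 0 -0.0667 -1; -0.386 0.061 0 0 0 -0.1 -1; -0.508 0.108 0 0 0 -0.1333 -1; -0.508 0.108 0 0 0 -0.1333 -1; -0.508 0.108 0 0 0 -0.1333 -1'|grep -E "pos|rot|force|width"
python3 - <<'E'
from h import *
x,y,th=np.load("stage.npy");a=th+np.radians(72)
for i in range(3):
    viewer.capture("side");o=bot.get_obs();d=np.array(o["tool_pos"][:2])-[x,y];print(o["tool_pos"],np.hypot(*d),np.degrees(np.arctan2(-d[1],-d[0])-th))
goto(x-125*np.cos(a),y-125*np.sin(a),54,a)
E
```

```text
tool_pos: [454.9, -90.5, 53.2]
contact_force: [-4.1, -2.5, -8.4]
grip_width: 25.3
finger_force: 30.0
tool_pos: [492.1, -127.3, 53.2]
tcp_rot: [-3.14, -0.001, 2.571]
contact_force: [-4.0, -5.6, -7.7]
grip_width: 25.4
finger_force: 30.0
[ 491.9815547  -127.15347134   53.22496933] 124.95608299887681 72.05837052463413
[ 491.94733953 -127.1707055    53.25462432] 124.98902252706613 72.04940188513916
[ 491.9315762  -127.13462731   53.30279461] 124.96710534545407 72.03440741402892
shift [ 0.001 -0.    -0.007] turn [-0.0006 -0.0002 -0.0005] deg -0.1 q6 -1.4
```

```bash
python3 -m handwheel '0 0 0.03 0 0 0 -1; 0 0 0.06 0 0 0 -1; 0 0 0.09 0 0 0 -1; 0 0 0.12 0 0 0 -1; 0 0 0.14 0 0 0 -1; 0 0 0.14 0 0 0 -1; 0 0 0.14 0 0 0 -1'
```

```text
time: 20.47
tool_pos: [492.4, -127.4, 40.1]
tcp_rot: [-3.14, 0.001, 2.571]
contact_force: [-5.4, -6.7, -2.6]
grip_width: 25.3
finger_force: 30.0
```

```bash
python3 -m handwheel '0 0 0 0 0 0 -0.3; 0 0 0 0 0 0 -0.1; 0 0 0 0 0 0 0; 0 0 0 0 0 0 0; 0 0 0 0 0 0 0'
python3 -m handwheel '0 0 -0.1 0 0 0 0; 0 0 -0.4 0 0 0 0; 0 0 -0.8 0 0 0 0; 0 0 -1 0 0 0 0'|grep -E "pos|force"
python3 -m handwheel '0 -0.4 -0.4 0 0 0 0; 0 -0.8 -0.8 0 0 0 0; 0 -1 -1 0 0 0 0; 0 -1 -1 0 0 0 0'|grep -E "pos|force"
python3 - <<'E'
from h import *
np.set_printoptions(precision=2,suppress=True)
x,y,th=np.load("stage.npy");a=th+np.radians(72)
s=viewer.capture("side");t=viewer.capture("top")
k=[x-125*np.cos(a),y-125*np.sin(a)]; h=[x+70*np.cos(a),y+70*np.sin(a)]
for p in (s,t):
    sh=cv2.cvtColor(p["frame"],cv2.COLOR_RGB2HSV); m=((sh[...,0]<6)|(sh[...,0]>172))&(sh[...,1]>130)
    n,l,st,c=cv2.connectedComponentsWithStats(m.astype(np.uint8)); print([(c[i],st[i,4]) for i in range(1,n) if st[i,4]>15],"exp centre/top/raised top",proj(p,[[*k,53],[*k,70],[*k,79]]).ravel())
    m=(sh[...,0]>105)&(sh[...,0]<130)&(sh[...,1]>150)&(sh[...,2]>60); n,l,st,c=cv2.connectedComponentsWithStats(m.astype(np.uint8)); print([(c[i],st[i,4]) for i in range(1,n) if 15<st[i,4]<500],"cap exp",proj(p,[*h,72]))
cv2.imwrite("pics/c8.png",np.hstack([cv2.resize(s["frame"][130:280,200:350],None,fx=2.6,fy=2.6,interpolation=cv2.INTER_CUBIC),cv2.resize(t["frame"][120:270,200:350],None,fx=2.6,fy=2.6,interpolation=cv2.INTER_CUBIC)])[:,:,::-1])
E
```

```text
time: 20.88
tool_pos: [493.2, -126.8, 40.1]
tcp_rot: [3.141, 0.001, 2.572]
contact_force: [-0.3, -0.5, -0.7]
grip_width: 45.4
finger_force: 0.0
tool_pos: [494.0, -127.4, 144.0]
contact_force: [1.5, -0.8, -0.0]
finger_force: 0.0
tool_pos: [438.4, -214.1, 244.7]
contact_force: [0.9, -1.1, -0.2]
finger_force: 0.0
[(array([273.53, 238.69]), np.int32(45))] exp centre/top/raised top [273.39 242.51 273.28 237.35 273.23 234.57]
[(array([287.78, 188.81]), np.int32(36))] cap exp [[282.23 187.8 ]]
[(array([321.45, 220.89]), np.int32(101))] exp centre/top/raised top [321.21 221.3  321.63 221.26 321.85 221.24]
[(array([207.7, 153.3]), np.int32(114)), (array([245.86, 175.88]), np.int32(285))] cap exp [[245.9  176.04]]
```

View pics/c8.png

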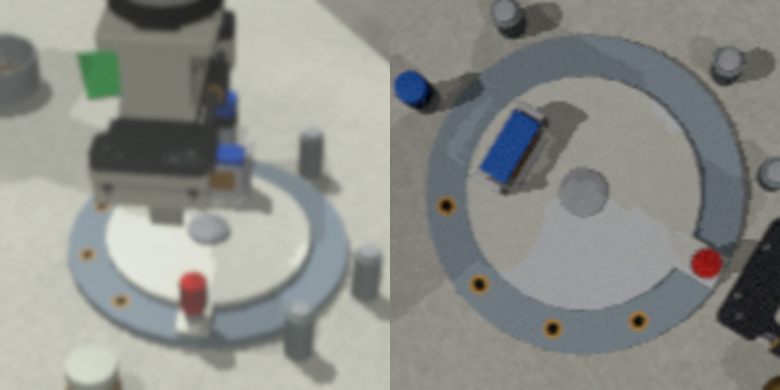

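The crops show the cell facing the reader with its cap at (246,176), as predicted. The knob sits over the 252° hole at the same height relative to the model as at the start (-3.8 px against -3.9 px), so the pin is home.

```bash
python3 -c "
from plant import bot
print(bot.close_job())"
```

```text
the job is handed in; nothing more can be done
None
```

The job is handed in: the blue-capped cell stands fully home in the holder, the stage is turned to the reader, and by the last camera check the index pin is fully down in that station's hole. No grading came back when I handed it in.

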